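# Hold a four-tip dropper over the test plate

### The job

Take the four-tip dropper upright out of its stand, carry it over the tube rack, and hold it still and upright over the white test plate, each tip centred over one of the plate's four large wells and a little under a centimetre above the plate's top. Touch neither the plate nor the rack and its tubes, with the dropper or the gripper, and see that the plate and the other things on the desk stay where they are. Finish while still holding the dropper there in the air: do not put it down or let go.

Things in the scene. Friction and masses are not known exactly. Their poses are not given: they have to be found in the camera images.
- dropper: hand dropper with four tips in a row, 0.13 to 0.21 kg, 155 mm tall, upright in the stand. Origin: middle of the row, level with the tip ends; z up, y along the row. Above it: pointed tips 0 to 45 mm (at y = -33, -11, 11, 33 mm, 4 mm diameter at the end), grey cross bar 45 to 67 mm (20 mm in x, 94 mm in y), white handle 67 to 145 mm. A half turn about z makes no difference
- grip (a point): middle of the dropper's white flat-sided handle, 112 mm above its tip ends, where to grip it: 20 mm thick in the dropper's x, 26 mm wide in y; grip the two flat sides across x. The handle ends 33 mm above this point, with a black thumb button, 16 mm diameter, 10 mm tall, on top
- tip_a (a point): end of the dropper's outermost tip at y = -33 mm
- tip_b (a point): end of the dropper's outermost tip at y = +33 mm
- stand: fixed metal stand, base 90 mm in x, 125 mm in y, 8 mm thick; origin at the centre of its underside. Two end blocks (y = 46 and -46 mm) carry the ends of the dropper's cross bar at 60 mm height, lips around it rise to 70 mm (1.5 mm clearance). The dropper's axes are parallel to the stand's, its tip ends 15 mm above the desk; it lifts straight up and is free once raised 15 mm
- rack: fixed white rack of upright glass test tubes between stand and plate, 260 mm in x, 75 mm in y, tallest tube or stopper 88 mm above the desk; origin at the centre of its underside, x along its length, which points away from the robot
- plate: white ceramic test plate, loose, 0.3 kg, 62 mm in x, 112 mm in y, 16 mm thick, lying on the desk on the other side of the rack from the stand; origin at the centre of its underside. It has two rows of four round wells along its y: large ones (15 mm diameter, 9 mm deep, 22 mm apart, at x = -13 mm) and small ones (7 mm diameter, at x = +15 mm)
- row (a point): middle of the row of the four large wells, at the level of the plate's top face (16 mm above the desk); y along the row, z up
- well_a (a point): centre of the mouth of the outermost large well at the plate's y = -33 mm
- well_b (a point): centre of the mouth of the outermost large well at the plate's y = +33 mm
- vial_a: small white reagent bottle with a pointed red cap, 24 mm diameter, 58 mm tall, loose, a bystander; origin at the centre of its underside
- vial_b: small white reagent bottle with a pointed blue cap, 24 mm diameter, 58 mm tall, loose, a bystander; origin at the centre of its underside
- vial_c: small white reagent bottle with a pointed green cap, 24 mm diameter, 58 mm tall, loose, a bystander; origin at the centre of its underside
- jar: amber glass jar with a grey cap, 44 mm diameter, 50 mm tall, loose, a bystander by the stand; origin at the centre of its underside
- dish: shallow open glass dish, 80 mm diameter, 16 mm tall, loose, a bystander by the plate; origin at the centre of its underside
- packet: small cardboard box, 30 x 70 x 22 mm, loose, a bystander by the plate; origin at the centre of its underside
There are look-alikes about, which are no part of the job. Several things have the shape of the stand; the one meant has the colours described above.

How it is judged:
On the way, in this order (a step that is already met when the one before it is completed fails the run):
1. the dropper is lifted clear out of its stand (tip ends more than 45 mm above the desk, not touching the stand) (height (world z) of dropper above 0.045 m and contact force between dropper and stand below 0.1 N and contact force between the fingers and dropper above 0.5 N), for 0.05 s.
2. the middle of the dropper passes over the rack, its tip ends above the tubes (z of dropper in the frame of rack above 0.088 m and x of dropper in the frame of rack between -0.13 and 0.13 m and y of dropper in the frame of rack between -0.0375 and 0.0375 m), for 0.02 s.
At the end, for the whole second after the job is handed in: The dropper is held by the fingers alone, still and upright (within 0.12 rad), both outermost tip ends within 6 mm sideways of the outermost large wells' centres (either way round) and 2 to 16 mm above the plate's top; the plate is within 8 mm and the bystanders within 20 mm of where they began (((horizontal distance between tip_a and well_a below 0.006 m and horizontal distance between tip_b and well_b below 0.006 m) or (horizontal distance between tip_a and well_b below 0.006 m and horizontal distance between tip_b and well_a below 0.006 m)) and z of tip_a in the frame of row between 0.002 and 0.016 m and z of tip_b in the frame of row between 0.002 and 0.016 m and angle between dropper's own z axis and vertical below 0.12 rad and linear speed of dropper below 0.02 m/s and angular speed of dropper below 0.15 rad/s and contact force between the fingers and dropper above 1 N and contact force between dropper and plate below 0.1 N and contact force between dropper and stand below 0.1 N and contact force between dropper and rack below 0.1 N and contact force between dropper and vial_a below 0.1 N and contact force between dropper and vial_b below 0.1 N and contact force between dropper and vial_c below 0.1 N and contact force between dropper and jar below 0.1 N and contact force between dropper and dish below 0.1 N and contact force between dropper and packet below 0.1 N and distance of plate from where it was at the start of the episode below 0.008 m and distance of each of vial_a, vial_b, vial_c, jar, dish, packet from where it was at the start of the episode below 0.02 m); the arm keeps its last pose, push and grip.
It fails at once if the dropper, fingers or arm touch the plate (over 0.5 N) (contact force between any of dropper, the fingers, the arm and plate above 0.5 N).
It fails at once if the rack or its tubes are touched (over 0.5 N) (contact force between any of dropper, the fingers, the arm and rack above 0.5 N).
It fails at once if a bystander is moved more than 20 mm (distance of any of vial_a, vial_b, vial_c, jar, dish, packet from where it was at the start of the episode above 0.02 m).
It also fails if it takes over 48 s, if anything falls off the work surface, if the arm or the gripper's body presses on something with over 40 N, if the wrist force passes 120 N, or if a joint passes its speed limit or range.

### The arm

A 6-joint arm with a two-finger parallel gripper is mounted at the origin on the work surface. World frame = base frame: x ahead of the robot, y to its left, z up, the work surface at z = 0. Lengths are in m, angles in rad, forces in N, time in s.
With the tool pointing down it reaches from about 0.3 to 1 m from the base axis. Payload 5.1 kg.
Tool frame: the origin (TCP) lies on the mounting face of the last link; the fingertips stand 190 mm ahead of it and the grasp point (between the pads) lies 171 mm ahead of it; z points along the fingers, y is the line along which they close (so a half turn about z gives the same grasp; the last joint's range is limited). The gripper opens to 95 mm and grips with 3 to 60 N. Pads are 20 mm wide; open, the fingers measure 119 mm over their backs; the gripper's body (75 mm by 180 mm) begins 59 mm behind the grasp point.
Start: joints at [-1.283, 0.124, 1.65, -0, 1.367, -0.083], TCP at [0.236, -0.606, 0.405] pointing down, gripper open.
Joint ranges: [-2.61, 2.61], [-1.02, 2.33], [0.03, 2.71], [-1.35, 4.49], [0.32, 2.68], [-2.91, 2.91]. Speed limits (rad/s): [2.57, 2.57, 3.14, 3.14, 3.14, 3.14].

### API

Orientations are given as a rotation vector (axis times angle).
In Python, from bench import get_obs, snapshot, camera_info, hand_in, trace gives the robot as it stands.
- The arm moves only by the tool send_rows, never from a script. Its argument "series" is text: rows parted by semicolons, each of 4 numbers parted by spaces: the shift along the tool's x, y, z in m, then the turn about the tool's z in rad. In form: x y z yaw; .... A call has 1 to 5 rows; each row is the pose to reach, as a shift and turn from the pose commanded when the call began, along the tool's axes at that moment; what a row does not reach only later rows make up. A row lasts 1/8 s, in which the tool goes at most 62.5 mm and 10.7 degrees, less where a joint would pass 70% of its speed; a pose out of reach is approached as far as the arm can. A call with a gripper value outside its range is refused whole. "claw" is the gripper command: -1 is shut, 1 is fully open, values between are in proportion, set as the call begins (left out, the last holds). The fingers move at their own pace and stop on an object; "grip_force" is the grip in N (left out, the last holds). Time passes only in rows, so rows that repeat a pose let the fingers close. It gives the time, the measured TCP pose, the force, the opening and the grip force at its end, in the units of the state.
- get_obs(): the state, without advancing time (a new reading comes with each control period).
- snapshot(name): name is "scene" or "top" or "wrist"; returns the picture (400x640x3 uint8, blue, green, red); there is no depth.
- camera_info(name): a dict with "intrinsics" (3x3 intrinsics, pixels), "k1" (the pictures are not rectified: a ray, as slopes to the right and down, at radius r is drawn at 1 + k1 r^2 times it, then the intrinsics apply), "R" (3x3) and "t" (3): a world point X has camera coordinates R X + t; the wrist camera has in their place "tool_from_camera" (4x4, takes a point from camera to tool coordinates, whose origin is the TCP and whose axes are the flange's). Camera axes: x right, y down, z forward; pixel columns grow to the right and rows downward; lengths in m; the calibration is good to about 2 mm. A picture is of the moment at which its call begins: read the wrist's pose just before it. camera_info takes no time and is no camera call.
- hand_in(): hands the job in; it is judged then, once.
Trained networks look in the newest picture that a camera, given by its name, has taken for a name from the list of things; names that differ only in an ending like _2 or _b are one class to them, and where a whole thing is asked for, a point or a joint stands for the part that bears it (a point fixed in the world has none). Each returns a list of dicts, best first, with "p" (0 to 1); they miss things now and then, are a little off and sometimes report something else, mostly with a low value. They report only what shows in the picture. A call takes as long as a camera call. They do not tell look-alikes from the thing itself.
- trace(camera, thing): "mask" (400x640 bool, what is visible of it) and "box" ([centre column, centre row, width, height] in pixels, round what is visible of it).
The state is a dict: "time": time; "joint_positions": joint angles; "joint_velocities": joint speeds; "tau": joint torques, N m; "ee_pos": TCP position; "orientation": TCP orientation; "contact_force": force on the tool from outside, world axes, zero at the start; "wrist_torque": the same for the moment, N m; "gripper_width": finger opening in m; "finger_force": force on a finger pad.
Only numpy, scipy, OpenCV 4.12 (cv2) and the standard library are available. Lean on these libraries where they do the work, as an engineer would, in place of code of your own. Each camera call takes 0.05 s, during which the arm holds its last target. There are 200 camera calls.

## Working session

There is one attempt and no reset: what is moved stays moved. The work goes in short steps, Python scripts to look and compute and a tool call to move; the robot and the scene stay as the last step left them, time stands still between calls to the robot, and variables do not carry over. Pictures are saved under pics/ and viewed, at most 10 in all, crops included, and the job is handed in when it is done.

Besides the shell and the picture viewer there is one more tool, called after "Call:" by a JSON object that holds its "op" and its "data". send_rows: Moves the arm, as the interface text tells. Its arguments: {"type":"object","properties":{"series":{"type":"string"},"claw":{"type":"number"},"grip_force":{"type":"number"}},"required":["series"]}

```bash
mkdir -p pics; cat > h.py <<'E'
import numpy as np, cv2
from bench import *
from scipy.spatial.transform import Rotation as Ro
def cam(n):
    c=camera_info(n);K=np.array(c["intrinsics"]);k=c["k1"]
    if "R" in c: return K,k,np.array(c["R"]),np.array(c["t"])
    o=get_obs();T=np.eye(4);T[:3,:3]=Ro.from_rotvec(o["orientation"]).as_matrix();T[:3,3]=o["ee_pos"]
    M=np.linalg.inv(T@np.array(c["tool_from_camera"]));return K,k,M[:3,:3],M[:3,3]
def proj(C,X):
    K,k,R,t=C;p=np.atleast_2d(X)@R.T+t;s=p[:,:2]/p[:,2:];s=s*(1+k*(s**2).sum(1,keepdims=True))
    return s@K[:2,:2].T+K[:2,2]
def ground(C,uv,z):
    K,k,R,t=C;d=(np.atleast_2d(uv)-K[:2,2])@np.linalg.inv(K[:2,:2]).T;s=d.copy()
    for _ in range(20): s=d/(1+k*(s**2).sum(1,keepdims=True))
    r=np.c_[s,np.ones(len(s))]@R;c=-R.T@t
    return c+r*((z-c[2])/r[:,2:])
E
python3 - <<'E'
from h import *
for n in("top","scene"):
    im=snapshot(n);cv2.imwrite(f"pics/{n}0.png",im)
    C=cam(n);print(n,-C[2].T@C[3])
    for th,z in(("dropper",.08),("stand",.0),("rack",.05),("plate",.016),("jar",.025),("dish",.01),("packet",.02),("vial_a",.03)):
        for r in trace(n,th)[:4]:
            print(th,round(r["p"],2),np.round(r["box"]),ground(C,r["box"][:2],z).round(3)[0])
print(get_obs())
E
```

```text
top [0.36818551 0.00581952 1.10417674]
dropper 0.61 [230. 188.  38.  12.] [0.543 0.246 0.08 ]
stand 0.92 [201. 259.  48.  36.] [0.349 0.352 0.   ]
stand 0.78 [235. 191.  45.  34.] [0.546 0.25  0.   ]
stand 0.65 [267. 266.  48.  36.] [0.324 0.156 0.   ]
stand 0.63 [230. 186.  34.  16.] [0.564 0.265 0.   ]
rack 0.74 [318. 188.  23.  91.] [ 0.54  -0.002  0.05 ]
rack 0.29 [247. 219.   9.   6.] [0.459 0.203 0.05 ]
plate 0.83 [402. 191.  34.  39.] [ 0.531 -0.249  0.016]
jar 0.46 [230. 163.  14.  16.] [0.628 0.26  0.025]
dish 0.63 [378. 176.  19.  25.] [ 0.579 -0.182  0.01 ]
packet 0.72 [422. 209.  20.  22.] [ 0.475 -0.303  0.02 ]
packet 0.62 [216. 217.   5.   8.] [0.468 0.303 0.02 ]
vial_a 0.48 [216. 218.   9.   9.] [0.464 0.298 0.03 ]
vial_a 0.42 [231. 217.  12.  11.] [0.467 0.254 0.03 ]
scene [1.0757441  0.53172686 0.81790144]
dropper 0.55 [399. 272.  35.  51.] [0.537 0.235 0.08 ]
stand 0.96 [396. 297.  59.  59.] [0.54  0.242 0.   ]
stand 0.92 [419. 221.  55.  57.] [0.301 0.134 0.   ]
stand 0.62 [393. 378.  76.  44.] [0.696 0.356 0.   ]
stand 0.58 [483. 271.  61.  61.] [0.332 0.345 0.   
[... 462 characters left out ...]
tions': array([-1.28260972e+00,  1.23764916e-01,  1.65025175e+00,  1.17509633e-05,
        1.36749610e+00, -8.26454636e-02]), 'joint_velocities': array([1.11744575e-03, 1.16446126e-03, 1.33907733e-03, 6.46744002e-04,
       2.65972933e-05, 2.07141260e-03]), 'tau': array([-8.99387378e-04, -4.17581141e+01, -3.60234475e+01,  7.75404973e-02,
        4.29220777e-02, -5.00350737e-06]), 'ee_pos': array([ 0.23549966, -0.60583445,  0.4048075 ]), 'orientation': array([3.08766836e+00, 5.79151643e-01, 3.08563401e-05]), 'contact_force': array([ 0.1694072 ,  0.27420884, -0.0976888 ]), 'wrist_torque': array([-0.00458007,  0.01308053, -0.02033037]), 'finger_force': 0.0, 'gripper_width': 0.09513706370564513}
```

View pics/top0.png

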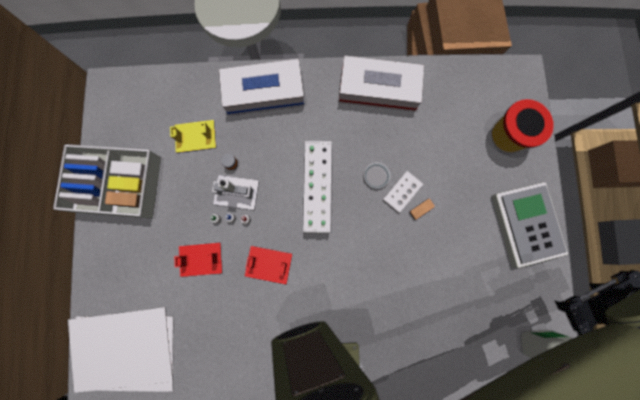

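View pics/scene0.png

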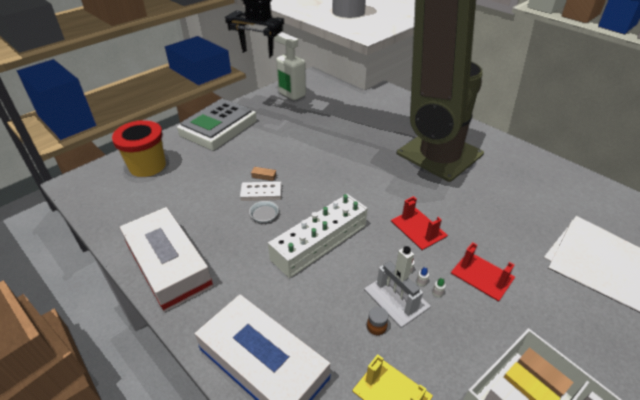

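The scene picture shows the stands: metal-grey at (396,297), holding the white dropper. The red ones at (419,221) and (483,271) and the yellow one at (393,378) are the look-alikes. The grey one fits ("metal stand"). I'll confirm it in one crop.

```bash
cat >> h.py <<'E'
def rel(p,yaw=None):
    "world TCP target, world angle of closing line -> tool shift and turn"
    o=get_obs();R=Ro.from_rotvec(o["orientation"]).as_matrix()
    d=R.T@(np.array(p)-o["ee_pos"]);a=0
    if yaw is not None:
        w=R.T@np.array([np.cos(yaw),np.sin(yaw),0]); a=np.arctan2(-w[0],w[1]); a=(a+np.pi/2)%np.pi-np.pi/2
    return d.round(4),round(a,4)
E
python3 - <<'E'
from h import *
im=cv2.imread("pics/scene0.png")[230:350,330:490]
cv2.imwrite("pics/crop.png",cv2.resize(im,None,fx=4,fy=4,interpolation=cv2.INTER_CUBIC))
c=camera_info("wrist");print(c)
print(rel([.46,-.30,.42]),rel([.46,-.30,.42],0))
E
```

```text
{'intrinsics': array([[309.85889805,   0.        , 318.9687034 ],
       [  0.        , 309.85889805, 196.28123155],
       [  0.        ,   0.        ,   1.        ]]), 'k1': -0.004767031219548397, 'tool_from_camera': array([[ 4.64449940e-04, -9.68112633e-01, -2.50514900e-01,
         7.04224353e-02],
       [ 9.99999764e-01,  3.22629640e-04,  6.07181452e-04,
        -3.65155963e-04],
       [-5.06996502e-04, -2.50515122e-01,  9.68112554e-01,
         1.98348838e-02],
       [ 0.00000000e+00,  0.00000000e+00,  0.00000000e+00,
         1.00000000e+00]])}
(array([ 0.3201, -0.2037, -0.0152]), 0) (array([ 0.3201, -0.2037, -0.0152]), np.float64(-1.2))
```

View pics/crop.png

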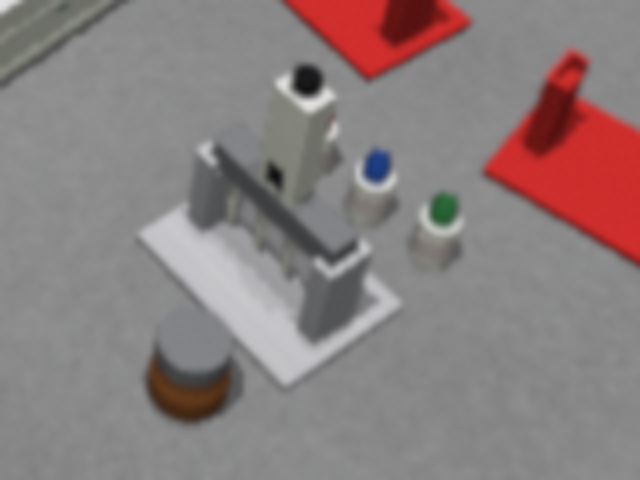

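Crop confirms: grey metal stand (base, two end blocks) with the grey cross bar and white handle; jar and coloured-cap vials close on either side. Moving over the plate for a close look first.

Call:
{"op": "send_rows", "data": {"series": "0.06 -0.035 0 -0.18; 0.12 -0.07 0 -0.36; 0.18 -0.105 0 -0.54; 0.24 -0.14 0 -0.72; 0.30 -0.175 -0.01 -0.9", "claw": 1}}

```text
time: 1.52
ee_pos: [0.4306, -0.3597, 0.4109]
orientation: [-2.523, -1.871, -0.0]
contact_force: [0.4, -0.8, 0.2]
gripper_width: 0.0949
finger_force: 0.0
```

```bash
python3 - <<'E'
from h import *
print(get_obs()["ee_pos"],rel([.50,-.27,.40],0))
E
```

```text
[ 0.43060657 -0.35966326  0.41085065] (array([0.1059, 0.0404, 0.0109]), np.float64(-0.2944))
```

Call:
{"op": "send_rows", "data": {"series": "0.05 0.02 0.01 -0.15; 0.1 0.04 0.01 -0.3; 0.1 0.04 0.01 -0.3; 0.1 0.04 0.01 -0.3"}}

```text
time: 2.02
ee_pos: [0.4975, -0.2779, 0.4012]
orientation: [2.222, 2.221, -0.001]
contact_force: [0.5, -0.2, -0.3]
gripper_width: 0.0951
finger_force: 0.0
```

```bash
python3 - <<'E'
from h import *
C=cam("wrist");im=snapshot("wrist");print(get_obs()["ee_pos"])
cv2.imwrite("pics/w1.png",im)
import pickle
out={}
for th in("plate","dish","packet","rack"):
    for r in trace("wrist",th)[:2]:
        print(th,round(r["p"],2),np.round(r["box"]),ground(C,r["box"][:2],.016)[0].round(3))
        out.setdefault(th,r)
pickle.dump((C,out,im),open("w1.pkl","wb"))
if "plate" in out:
    pts=np.argwhere(out["plate"]["mask"])[:,::-1].astype(float)
    g=ground(C,pts,.016)[:,:2];r=cv2.minAreaRect((g*1000).astype(np.float32));print(r)
E
```

```text
[ 0.49718284 -0.27845516  0.401222  ]
plate 0.83 [348. 153. 103. 101.] [ 0.532 -0.25   0.016]
dish 0.61 [391.  88.  68.  73.] [ 0.578 -0.177  0.016]
packet 0.96 [300. 200.  52.  62.] [ 0.474 -0.307  0.016]
packet 0.59 [346. 153. 107. 101.] [ 0.53  -0.25   0.016]
((530.0507202148438, -252.26568603515625), (62.54956817626953, 113.41838073730469), 47.85103988647461)
```

View pics/w1.png

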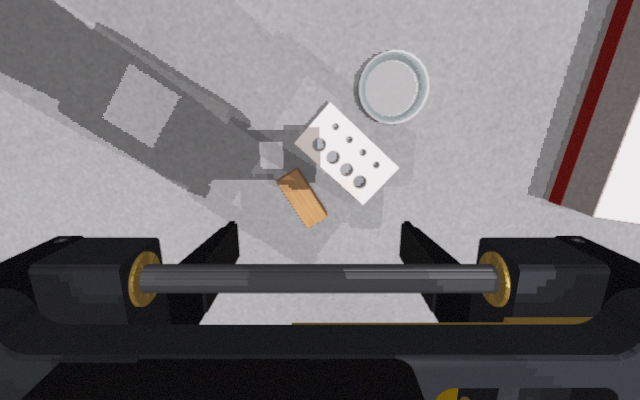

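The wrist picture shows the plate at about (346,153), the large wells on its lower-left side from (319,144) to (360,181), the dish at (391,88) and the packet at (302,199). Next I'll refine the wells and move to the stand.

```bash
python3 - <<'E'
from h import *
import pickle
C,out,im=pickle.load(open("w1.pkl","rb"))
g=cv2.cvtColor(im,cv2.COLOR_BGR2GRAY)
pts=ground(C,np.array([[319,144],[333,157],[347,169],[360,181.]]),.016);print(pts.round(4))
# model fit: rectify plate in metric grid at z=.016, 0.5mm, find wells
c=np.array([.530,-.2523]);a=np.radians(47.85)
xs=np.arange(-.04,.04,.0005);ys=np.arange(-.065,.065,.0005)
X,Y=np.meshgrid(xs,ys);W=np.c_[(c[0]+X*np.cos(a)-Y*np.sin(a)).ravel(),(c[1]+X*np.sin(a)+Y*np.cos(a)).ravel(),np.full(X.size,.016)]
uv=proj(C,W).reshape(*X.shape,2).astype(np.float32)
r=cv2.remap(g,uv[...,0],uv[...,1],cv2.INTER_CUBIC)
cv2.imwrite("pics/rect.png",cv2.resize(r,None,fx=2.2,fy=2.2))
print(rel([.54,.2,.40],0))
E
```

```text
[[ 0.4976 -0.2392  0.016 ]
 [ 0.5142 -0.2543  0.016 ]
 [ 0.531  -0.2686  0.016 ]
 [ 0.547  -0.2832  0.016 ]]
(array([0.4789, 0.042 , 0.0011]), np.float64(-0.0022))
```

View pics/rect.png

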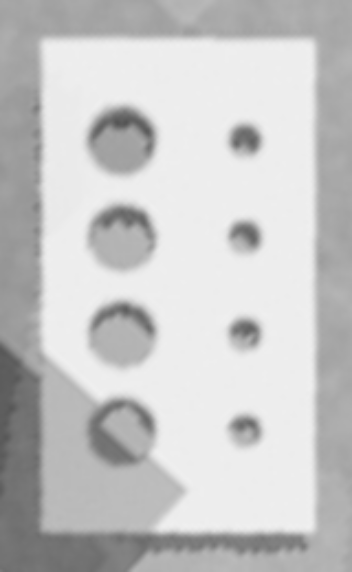

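Call:
{"op": "send_rows", "data": {"series": "0.062 0.008 0 0; 0.124 0.016 0 0; 0.186 0.024 0 0; 0.248 0.032 0 0; 0.31 0.04 0 0"}}

```text
time: 2.9
ee_pos: [0.5375, 0.0333, 0.4015]
orientation: [2.223, 2.219, 0.001]
contact_force: [1.4, -0.4, 0.2]
gripper_width: 0.0949
finger_force: 0.0
```

Call:
{"op": "send_rows", "data": {"series": "0.06 0 0 0; 0.12 0 0 0; 0.165 0 0 0; 0.165 0 0 0; 0.165 0 0 0"}}

```text
time: 3.52
ee_pos: [0.5378, 0.1963, 0.401]
orientation: [2.222, 2.22, -0.001]
contact_force: [0.6, -0.9, -0.1]
gripper_width: 0.0951
finger_force: 0.0
```

```bash
python3 - <<'E'
from h import *
C=cam("wrist");im=snapshot("wrist");print(get_obs()["ee_pos"],get_obs()["orientation"])
cv2.imwrite("pics/w2.png",im)
import pickle
out={}
for th,z in(("dropper",.11),("grip",.11),("stand",.008),("jar",.025),("vial_a",.03)):
    for r in trace("wrist",th)[:3]:
        print(th,round(r["p"],2),np.round(r["box"]),ground(C,r["box"][:2],z)[0].round(3))
        out.setdefault(th,r)
pickle.dump((C,out,im),open("w2.pkl","wb"))
pts=np.argwhere(out["stand"]["mask"])[:,::-1].astype(float)
print(cv2.minAreaRect((ground(C,pts,.008)[:,:2]*1000).astype(np.float32)))
E
```

```text
[0.53778887 0.19588857 0.40105623] [ 2.22310177e+00  2.21945623e+00 -6.79386676e-04]
dropper 0.83 [327. 137.  34. 102.] [0.545 0.249 0.11 ]
grip 0.92 [327. 136.  34. 103.] [0.545 0.25  0.11 ]
stand 0.78 [496.  40. 102.  75.] [0.733 0.348 0.008]
stand 0.67 [148.  49. 103.  98.] [0.349 0.339 0.008]
stand 0.61 [326. 132.  83. 115.] [0.546 0.248 0.008]
jar 0.82 [405. 121.  46.  39.] [0.634 0.261 0.025]
vial_a 0.98 [256.  82.  25.  28.] [0.47  0.302 0.03 ]
vial_a 0.97 [253. 165.  25.  27.] [0.462 0.213 0.03 ]
vial_a 0.7 [255. 124.  25.  20.] [0.467 0.258 0.03 ]
((730.4901123046875, 351.4634094238281), (107.49152374267578, 79.16548919677734), 4.1489949226379395)
```

View pics/w2.png

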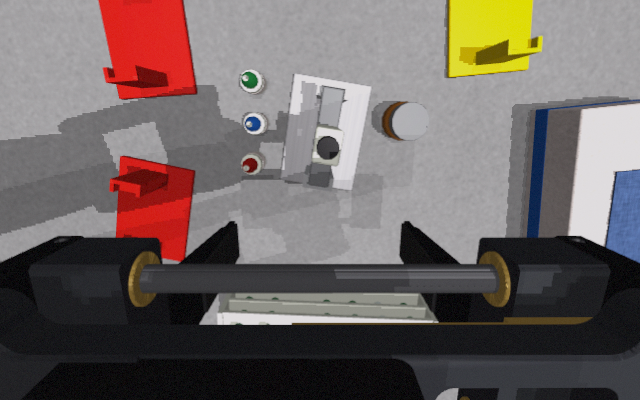

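Picture: the grey stand base has corners (295,74), (371,88), (352,190), (282,182). The thumb button is at (327,147), the vials at x≈253 and the jar at (405,121). Computing the dropper pose.

```bash
python3 - <<'E'
from h import *
import pickle
C,out,im=pickle.load(open("w2.pkl","rb"))
q=ground(C,np.array([[295,74],[371,88],[352,190],[282,182.]]),.008)[:,:2];print(q.round(4),q.mean(0))
for i in range(4):
    d=q[(i+1)%4]-q[i];print(np.linalg.norm(d).round(4),np.degrees(np.arctan2(d[1],d[0])).round(1))
print("button",ground(C,[[327,147]],.170))
x,y=327,130
cr=im[60:200,270:385]
cv2.imwrite("pics/dz.png",cv2.resize(cr,None,fx=4.2,fy=4.2,interpolation=cv2.INTER_CUBIC))
E
```

```text
[[0.5109 0.3126]
 [0.5973 0.2976]
 [0.5788 0.1779]
 [0.4925 0.1881]] [0.54486916 0.24403418]
0.0877 -9.8
0.1211 -98.8
0.0869 173.3
0.1259 81.6
button [[0.54326776 0.24649848 0.17      ]]
```

View pics/dz.png

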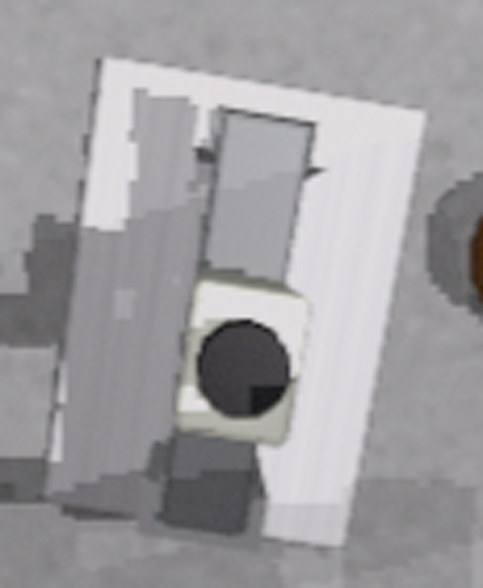

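Button refined at (328,148), row angle ≈81°, so the closing line is −9°. Moving straight above for a second look.

```bash
python3 - <<'E'
from h import *
print(rel([.544,.245,.40],np.radians(-9)))
E
```

```text
(array([0.0489, 0.0062, 0.0012]), np.float64(0.1554))
```

Call:
{"op": "send_rows", "data": {"series": "0.025 0.003 0 0.08; 0.049 0.006 0 0.155; 0.049 0.006 0 0.155; 0.049 0.006 0 0.155; 0.049 0.006 0 0.155"}}

```text
time: 4.45
ee_pos: [0.5436, 0.2454, 0.4011]
orientation: [2.387, 2.042, -0.0]
contact_force: [-0.8, -0.7, 0.2]
gripper_width: 0.0947
finger_force: 0.0
```

```bash
python3 - <<'E'
from h import *
C=cam("wrist");im=snapshot("wrist");print(get_obs()["ee_pos"],get_obs()["orientation"])
# handle/button search around expected pixel
u=proj(C,[.544,.2455,.170])[0];print(u)
x,y=u.round().astype(int);x0,y0=x-75,y-110
cr=im[y0:y+60,x0:x+75];cv2.imwrite("pics/dz2.png",cv2.resize(cr,None,fx=3.5,fy=3.5,interpolation=cv2.INTER_CUBIC));print(x0,y0)
import pickle;pickle.dump((C,im,x0,y0),open("w3.pkl","wb"))
E
```

```text
[0.54358423 0.24543326 0.40118443] [ 2.38718932e+00  2.04207929e+00 -6.12517585e-05]
[319.42391201 217.36747845]
244 107
```

View pics/dz2.png

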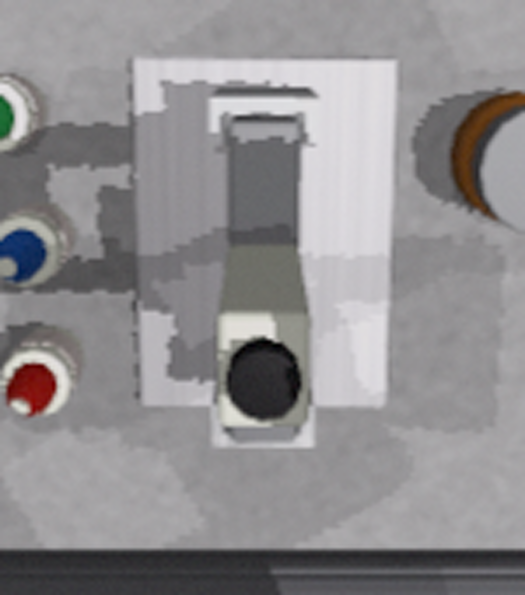

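Dropper is squarely aligned with the fingers; the button is at (319.4,215), 1–2 mm off along the row. Descending and gripping.

Call:
{"op": "send_rows", "data": {"series": "0.001 0 0.04 0; 0.001 0 0.08 0; 0.001 0 0.103 0; 0.001 0 0.103 0; 0.001 0 0.103 0"}}

```text
time: 5.12
ee_pos: [0.5442, 0.247, 0.2996]
orientation: [2.386, 2.042, 0.003]
contact_force: [-0.2, -0.9, 1.4]
gripper_width: 0.0948
finger_force: 0.0
```

Call:
{"op": "send_rows", "data": {"series": "0 0 0 0; 0 0 0 0; 0 0 0 0; 0 0 0 0; 0 0 0 0", "claw": -1, "grip_force": 25}}

```text
time: 5.75
ee_pos: [0.5437, 0.2471, 0.2981]
orientation: [-2.387, -2.043, 0.0]
contact_force: [-0.2, 0.3, 0.3]
gripper_width: 0.0506
finger_force: 0.0
```

Call:
{"op": "send_rows", "data": {"series": "0 0 0 0; 0 0 0 0; 0 0 0 0; 0 0 0 0"}}

```text
time: 6.25
ee_pos: [0.5437, 0.2471, 0.2981]
orientation: [-2.387, -2.043, 0.0]
contact_force: [-0.4, 0.0, -0.3]
gripper_width: 0.0199
finger_force: 25.0
```

Gripped at 19.9 mm, as it should be. Lifting.

Call:
{"op": "send_rows", "data": {"series": "0 0 -0.01 0; 0 0 -0.03 0; 0 0 -0.05 0; 0 0 -0.08 0; 0 0 -0.11 0"}}

```text
time: 6.88
ee_pos: [0.5437, 0.2471, 0.4109]
orientation: [2.386, 2.042, 0.003]
contact_force: [0.4, 1.0, -2.4]
gripper_width: 0.0198
finger_force: 25.0
```

Call:
{"op": "send_rows", "data": {"series": "0 0 -0.03 0; 0 0 -0.05 0; 0 0 -0.05 0; 0 0 -0.05 0"}}

```text
time: 7.38
ee_pos: [0.5435, 0.2471, 0.457]
orientation: [-2.386, -2.042, 0.003]
contact_force: [-0.2, -0.7, -1.8]
gripper_width: 0.02
finger_force: 25.0
```

```bash
python3 - <<'E'
from h import *
o=get_obs();print(o["contact_force"],o["wrist_torque"],o["gripper_width"],o["joint_positions"].round(2))
im=snapshot("scene");C=cam("scene")
c=proj(C,o["ee_pos"]-[0,0,.22])[0].astype(int);cr=im[c[1]-60:c[1]+60,c[0]-75:c[0]+75]
cv2.imwrite("pics/lift.png",cv2.resize(cr,None,fx=4,fy=4,interpolation=cv2.INTER_CUBIC))
a=np.radians(47.85)
print(rel([.5217,-.2615,.40],a))
E
```

```text
[-0.1869007  -0.72165528 -1.75226131] [ 0.02616118 -0.09544545  0.01022335] 0.019987065345398722 [ 0.34 -0.02  1.71 -0.    1.45  0.49]
(array([-0.5057,  0.0571,  0.0569]), np.float64(-0.9902))
```

View pics/lift.png

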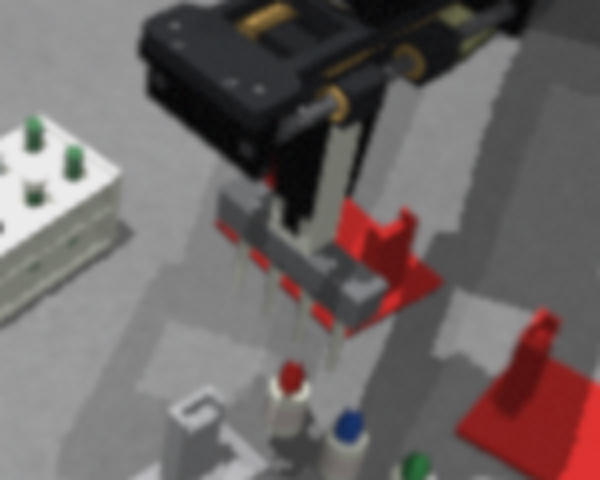

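The dropper hangs upright, clear of the stand, tips about 174 mm up. Carrying it over the rack.

Call:
{"op": "send_rows", "data": {"series": "-0.04 0.004 0 -0.05; -0.095 0.01 0 -0.15; -0.15 0.016 0 -0.27; -0.205 0.022 0 -0.38; -0.26 0.028 0 -0.5"}}

```text
time: 8.05
ee_pos: [0.5307, -0.0157, 0.4564]
orientation: [-1.8, -2.572, 0.002]
contact_force: [1.2, -1.5, -1.5]
gripper_width: 0.0201
finger_force: 25.0
```

```bash
python3 - <<'E'
from h import *
print(get_obs()["ee_pos"],rel([.5217,-.2615,.42],np.radians(47.85)))
E
```

```text
[ 0.53073088 -0.01570226  0.45637168] (array([-0.2279, -0.0925,  0.0363]), np.float64(-0.486))
```

Call:
{"op": "send_rows", "data": {"series": "-0.05 -0.02 0 -0.12; -0.1 -0.04 0 -0.24; -0.15 -0.06 0 -0.36; -0.2 -0.08 0 -0.46; -0.228 -0.0925 0.02 -0.486"}}

```text
time: 8.68
ee_pos: [0.521, -0.2625, 0.438]
orientation: [1.137, 2.928, -0.001]
contact_force: [1.6, 1.2, -1.2]
gripper_width: 0.0199
finger_force: 25.0
```

Call:
{"op": "send_rows", "data": {"series": "0 0 0.02 0; 0 0 0.02 0; 0 0 0.02 0; 0 0 0.02 0"}}

```text
time: 9.18
ee_pos: [0.5217, -0.2591, 0.4194]
orientation: [1.133, 2.928, -0.0]
contact_force: [0.3, 0.6, -1.5]
gripper_width: 0.0196
finger_force: 25.0
```

```bash
python3 - <<'E'
from h import *
o=get_obs();C=cam("wrist");im=snapshot("wrist");cv2.imwrite("pics/w4.png",im)
import pickle;pickle.dump((C,im),open("w4.pkl","wb"))
print(o["ee_pos"],o["orientation"],rel([.5217,-.2615,.308],np.radians(47.85)))
a=np.radians(47.85);d=np.array([-np.sin(a),np.cos(a)])
P=[[.5217+d[0]*y,-.2615+d[1]*y,.016] for y in(-.033,-.011,.011,.033)]
print(proj(C,P).round(1))
for n in("top","scene","wrist"):
    if n!="wrist": snapshot(n)
    for r in trace(n,"plate")[:1]+trace(n,"dropper")[:1]: print(n,r["p"],r["box"])
E
```

```text
[ 0.5217003  -0.25910566  0.41935114] [ 1.13311929e+00  2.92817427e+00 -4.32831004e-04] (array([-0.0013, -0.0017,  0.1114]), np.float64(-0.0029))
[[317.2 199.9]
 [317.2 183.1]
 [317.1 165.8]
 [317.  148.1]]
top 0.97 [400.0, 191.6, 32.3, 37.4]
top 0.53 [247.4, 219.8, 5.3, 5.4]
scene 0.75 [261.3, 192.1, 44.2, 15.1]
scene 0.78 [253.2, 134.6, 30.7, 20.0]
wrist 0.83 [328.4, 174.2, 50.1, 87.5]
wrist 0.57 [319.1, 235.6, 42.1, 165.5]
```

View pics/w4.png

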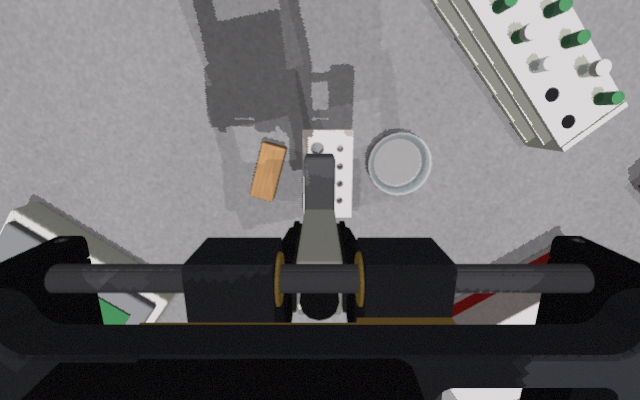

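The visible outermost well lies at (317,148), exactly where predicted; the bar end shows at about (319,154). My picture allowance is used, so I'll check the bar's offset in the hand numerically.

```bash
python3 - <<'E'
from h import *
import pickle
C,im=pickle.load(open("w4.pkl","rb"))
o=get_obs();R=Ro.from_rotvec(o["orientation"]).as_matrix();p=o["ee_pos"]
T=lambda *q:proj(C,p+R@np.array(q))[0].round(1)
print("bar end corners top",T(.047,-.01,.216),T(.047,.01,.216),"bottom",T(.047,-.01,.238),T(.047,.01,.238))
print("bar at y=.03 ",T(.03,-.01,.216),T(.03,.01,.216))
g=cv2.cvtColor(im,cv2.COLOR_BGR2GRAY).astype(int)
print("col319 rows145-175",g[145:175,319]);print("col 311",g[145:175,311])
for r in(165,175,185): print(r,g[r,298:342])
# plate edges at row 205
print(g[210,290:362])
E
```

```text
bar end corners top [301.4 154. ] [332.9 154.1] bottom [303.1 150.2] [331.5 150.3]
bar at y=.03  [301.7 180.3] [332.6 180.3]
col319 rows145-175 [161 161 160 162 162 156 131  98  84  56  54  58  76  85  90  92  94  92
  95  92  92  93  94  93  92  91  91  92  92  83]
col 311 [190 175 170 151 139 160 182 195 163  57  57  58  74  83  89  93  94  92
  93  94  92  89  93  92  93  94  93  92  92  85]
165 [ 81  79  78  82  96 102  95  96 106 103  92  94  93  92  93  93  92  94
  93  92  92  92  91  91  92  93  93  92  91  91  91  91  93  92  91  84
  93 186 191 148 137 137 135 113]
175 [136 134 137 134 127 120 102  95 106 112  99  86  78  78  83  83  79  80
  84  87  84  79  84  91  93  91  91  90  92  90  93  92  92  92  88  82
 126 194 218 217 218 218 217 217]
185 [136 135 135 133 131 164 148  77  90  86  77  78  78  77  76  78  79  78
  77  79  77  77  79  79  77  77  80  79  75  75  80  80  78  77  75  72
 156 204 208 166 108 104 112 145]
[146 145 145 144 147 144 144 144 145 148 149 145 146 175 155  97 109 106
 106 104 107 108 104 106 105 108 106 107 104 106 107 107 107 106 106 105
 106 105 106 104 106 106 104  86 183 217 216 218 217 217 218 218 217 217
 217 217 217 218 217 218 218 191 151 154 151 150 148 148 157 160 160 159]
```

```bash
cat > chk.py <<'E'
from h import *
import sys
a=np.radians(47.85);d=np.array([-np.sin(a),np.cos(a)])
for _ in range(2):
    C=cam("wrist");o=get_obs();im=snapshot("wrist");R=Ro.from_rotvec(o["orientation"]).as_matrix();p=o["ee_pos"]
    print(p.round(4),o["orientation"].round(4),"tilt",np.degrees(np.arccos(-R[2,2])).round(2))
    T=lambda *q:proj(C,p+R@np.array(q))[0].round(1)
    print("bar",T(.047,-.01,.216),T(.047,.01,.216),"well",proj(C,[.5217+d[0]*.033,-.2615+d[1]*.033,.016]).round(1))
    g=cv2.cvtColor(im,cv2.COLOR_BGR2GRAY)
    b=[(y,np.where((abs(np.diff(g[y,295:345].astype(int)))>25))[0]+295) for y in(170,178,186)]
    for y,e in b: print(y,e)
    print(rel([.5217,-.2615,.308],a))
E
python3 chk.py
```

```text
[ 0.5213 -0.2599  0.4183] [1.1357 2.9289 0.    ] tilt 0.01
bar [302.7 154.4] [334.3 154.4] well [[317.8 148.5]]
170 [298 333 334]
178 [333 334]
186 [303 333 334 337 338 341 342]
(array([-0.0013, -0.0009,  0.1102]), np.float64(-0.0042))
[ 0.5213 -0.2599  0.4182] [ 1.1358  2.929  -0.    ] tilt 0.0
bar [302.7 154.4] [334.3 154.4] well [[317.8 148.5]]
170 [333 334]
178 [333 334]
186 [303 333 334 337 338 341 342]
(array([-0.0013, -0.0009,  0.1101]), np.float64(-0.0042))
```

Dropper is centred in the hand to within 1 mm. Descending partway, then checking against the unobscured small wells.

Call:
{"op": "send_rows", "data": {"series": "-0.001 -0.001 0.025 -0.004; -0.001 -0.001 0.05 -0.004; -0.001 -0.001 0.07 -0.004; -0.001 -0.001 0.07 -0.004; -0.001 -0.001 0.07 -0.004"}}

```text
time: 10.35
ee_pos: [0.5217, -0.2616, 0.3491]
orientation: [1.129, 2.93, -0.0]
contact_force: [0.1, -0.8, -1.7]
gripper_width: 0.02
finger_force: 25.0
```

```bash
cat > chk2.py <<'E'
from h import *
a=np.radians(47.85);d=np.array([-np.sin(a),np.cos(a)]);n=np.array([np.cos(a),np.sin(a)])
C=cam("wrist");o=get_obs();im=snapshot("wrist");R=Ro.from_rotvec(o["orientation"]).as_matrix();p=o["ee_pos"]
row=np.array([.5217,-.2615])
g=cv2.cvtColor(im,cv2.COLOR_BGR2GRAY)
ys=(-.033,-.011,.011,.033)
for nm,off in(("small",.028),("large",0)):
  for y in ys:
    w=row+d*y+n*off;u=proj(C,[*w,.016])[0];x0,y0=(u-9).round().astype(int)
    cr=g[y0:y0+19,x0:x0+19];m=(cr<150).astype(np.uint8)
    k,l,s,c=cv2.connectedComponentsWithStats(m)
    best=[(ground(C,c[i]+[x0,y0],.016)[0,:2]-w)@np.c_[n,d] for i in range(1,k) if 15<s[i,4]<220]
    print(nm,y,u.round(1),[(b*1000).round(1) for b in best],[s[i,4] for i in range(1,k)])
e=p[:2]-row;print("TCP-row in plate x,y mm",(e@np.c_[n,d]*1000).round(2),p[2])
T=lambda *q:proj(C,p+R@np.array(q))[0].round(1)
print("tips",[T(y,0,.283) for y in ys],"row",rel([*row,.308],a))
m=trace("wrist","plate")[0];pts=np.argwhere(m["mask"])[:,::-1].astype(float)
q=(ground(C,pts,.016)[:,:2]-row)@np.c_[n,d];print("plate extents mm (want -18..44, -56..56)",(np.percentile(q,[.3,99.7],axis=0)*1000).round(1))
E
python3 chk2.py
```

```text
small -0.033 [345. 216.] [array([-0.3, -0.2]), array([-4.8, -8.3])] [np.int32(23), np.int32(35)]
small -0.011 [345.4 196. ] [array([-0. , -0.4])] [np.int32(23)]
small 0.011 [345.9 175.3] [array([-0.3, -1. ])] [np.int32(22)]
small 0.033 [346.4 153.8] [array([ 0.1, -1.2])] [np.int32(16)]
large -0.033 [318.6 216. ] [] [np.int32(361)]
large -0.011 [318.6 196. ] [] [np.int32(361)]
large 0.011 [318.6 175.3] [] [np.int32(361)]
large 0.033 [318.6 153.8] [] [np.int32(283), np.int32(1)]
TCP-row in plate x,y mm [-0.07 -0.02] 0.34909610491175497
tips [array([318.6, 233.9]), array([318.6, 210.7]), array([318.6, 186.5]), array([318.6, 161.3])] row (array([0.0002, 0.    , 0.0416]), np.float64(-0.0001))
plate extents mm (want -18..44, -56..56) [[ 64.1 -25.2]
 [139.5  51.1]]
```

Small wells agree to within 1 mm. Final descent.

Call:
{"op": "send_rows", "data": {"series": "-0.0005 0 0.012 0; -0.0005 0 0.024 0; -0.0005 0 0.034 0; -0.0005 0 0.041 0; -0.0005 0 0.041 0"}}

```text
time: 11.08
ee_pos: [0.5215, -0.2616, 0.3061]
orientation: [-1.129, -2.93, -0.001]
contact_force: [0.4, -0.1, -2.8]
gripper_width: 0.0198
finger_force: 25.0
```

Call:
{"op": "send_rows", "data": {"series": "0 0 0 0; 0 0 0 0; 0 0 0 0; 0 0 0 0; 0 0 0 0"}}

```text
time: 11.7
ee_pos: [0.5218, -0.2617, 0.3072]
orientation: [1.13, 2.931, -0.0]
contact_force: [-0.0, 0.5, -2.4]
gripper_width: 0.0202
finger_force: 25.0
```

```bash
python3 chk2.py | grep -v large; python3 - <<'E'
from h import *
o=get_obs();print(o)
C=cam("scene");im=snapshot("scene")
# scene check: lowest visible point of the dropper vs. predicted
R=Ro.from_rotvec(o["orientation"]).as_matrix()
for y in(-.033,.033):print("tip pred",proj(C,o["ee_pos"]+R@[y,0,.283])[0].round(1))
for r in trace("scene","dropper")[:1]: print(r["p"],r["box"])
for r in trace("scene","plate")[:1]: print(r["p"],r["box"])
E
```

```text
small -0.033 [348.7 230.4] [array([-3. , -1.7])] [np.int32(195), np.int32(2)]
small -0.011 [349.3 207.8] [array([ 0.1, -0.4])] [np.int32(28)]
small 0.011 [350.  184.3] [array([-0.2, -0.6])] [np.int32(27)]
small 0.033 [350.6 159.8] [array([ 0.1, -0.5])] [np.int32(39)]
TCP-row in plate x,y mm [-0.09 -0.17] 0.3072212390232989
tips [array([318.6, 233.9]), array([318.6, 210.7]), array([318.6, 186.5]), array([318.6, 161.3])] row (array([ 0.0002,  0.0001, -0.0008]), np.float64(-0.0001))
plate extents mm (want -18..44, -56..56) [[-18.6 -38.6]
 [ 43.1  56.1]]
{'time': 11.8, 'joint_positions': array([-5.56852420e-01,  5.97195990e-02,  1.88886297e+00, -8.17152546e-06,
        1.19298547e+00, -1.39184209e+00]), 'joint_velocities': array([-2.48139042e-04,  1.63107146e-04, -3.93928056e-04, -3.49094011e-05,
       -8.53803762e-04,  1.12076778e-03]), 'tau': array([ 1.13745569e-03, -3.72509837e+01, -3.44349074e+01, -1.92003715e-02,
        8.53569084e-02,  4.01663719e-04]), 'ee_pos': array([ 0.52174761, -0.26168825,  0.30716706]), 'orientation': array([ 1.12989215e+00,  2.93134871e+00, -1.89778320e-05]), 'contact_force': array([-0.65593348,  0.45652899, -2.50800425]), 'wrist_torque': array([ 0.00860182, -0.13039953,  0.02367525]), 'finger_force': 24.979388415813446, 'gripper_width': 0.019748900851277482}
tip pred [249.3 184. ]
tip pred [272.6 183.4]
0.95 [257.8, 172.6, 31.0, 23.1]
0.96 [260.4, 192.1, 43.8, 16.4]
```

The plate has not moved, the tips are at the predicted pixel height (about 8 mm above the plate), and the arm is still. Handing in.

```bash
python3 -c "
from bench import *
print(hand_in())"
```

```text
the job is handed in; nothing more can be done
None
```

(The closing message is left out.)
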